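# Spring open the table power box

### The job

Open the wide one of the two table power boxes so that its sockets can be used: press down its release tab with a fingertip until the lid springs up by itself, then push the lid all the way back until it rests open against its stop. Use the fingers only to press and push, leave the narrow box shut, and do not shift or pick up any of the loose things on the table.

Things in the scene. Friction and masses are not known exactly. Their poses are not given: they have to be found in the camera images.
- wide_box: the WIDE power box: a fixed, screwed-down slate-grey table socket box, 170 mm wide (its y), 110 mm deep (its x), walls 60 mm high, with a flat bare-aluminium lid on top and a black release tab in the middle of its front face. Origin: centre of its underside, on the table; x points from the tab side to the hinge side (away from the robot, give or take the yaw), y along the width, z up
- wide_pad (a point): the spot to press on the release tab of the wide box: on the top face of the black ribbed thumb pad, on its centre line, 78 mm in front of the box's origin (its -x) and 52 mm above the table at rest. The pad is 44 mm wide (y) by 30 mm deep (x: 60 to 91 mm in front of the box's origin) by 6 mm thick. Just behind it a black hook 20 mm wide reaches up to 73.5 mm above the table and 5 mm over the front edge of the lid
- wide_tab (a joint): turn of that release tab in rad, 0 at rest, 0.35 at its stop; it turns about a line along the box's y, 58 mm in front of the box's origin and 46 mm above the table. Pressing the pad down raises it: at the pressing spot 0.35 rad is 7 mm of travel, against a spring of about 2 N at first and 5.5 N at the stop; the lid is let go at about 0.2 rad (4 mm, 4 N). The tab springs back when left
- wide_lid (a joint): angle of that lid in rad: 0 shut and level, 1.57 upright, 1.95 fully open, leaning back against its stop. Once let go, a weak spring lifts it by itself to about 0.85 rad within about two seconds and leaves it there; pushed less far than upright it sinks back to 0.85, pushed past upright it goes on to the stop and stays. The push needs under 2 N
- wide_edge (a point): middle of the lid's free (front) edge on the underside, 110 mm from the hinge; the lid is a flat plate 170 mm wide, 110 mm long and 8 mm thick (when shut its underside is 60 mm above the table)
- wide_hinge (a point): middle of the lid's hinge line, which runs along the box's y: 55 mm behind the box's origin (its +x), 60 mm above the table; fixed to the box
- narrow_box: the NARROW power box: a fixed, screwed-down slate-grey table socket box, 100 mm wide (its y), 110 mm deep (its x), walls 60 mm high, with a flat bare-aluminium lid on top and a black release tab in the middle of its front face. Origin: centre of its underside, on the table; x points from the tab side to the hinge side (away from the robot, give or take the yaw), y along the width, z up
- narrow_pad (a point): the spot to press on the release tab of the narrow box: on the top face of the black ribbed thumb pad, on its centre line, 78 mm in front of the box's origin (its -x) and 52 mm above the table at rest. The pad is 44 mm wide (y) by 30 mm deep (x: 60 to 91 mm in front of the box's origin) by 6 mm thick. Just behind it a black hook 20 mm wide reaches up to 73.5 mm above the table and 5 mm over the front edge of the lid
- narrow_tab (a joint): turn of that release tab in rad, 0 at rest, 0.35 at its stop; it turns about a line along the box's y, 58 mm in front of the box's origin and 46 mm above the table. Pressing the pad down raises it: at the pressing spot 0.35 rad is 7 mm of travel, against a spring of about 2 N at first and 5.5 N at the stop; the lid is let go at about 0.2 rad (4 mm, 4 N). The tab springs back when left
- narrow_lid (a joint): angle of that lid in rad: 0 shut and level, 1.57 upright, 1.95 fully open, leaning back against its stop. Once let go, a weak spring lifts it by itself to about 0.85 rad within about two seconds and leaves it there; pushed less far than upright it sinks back to 0.85, pushed past upright it goes on to the stop and stays. The push needs under 2 N
- narrow_edge (a point): middle of the lid's free (front) edge on the underside, 110 mm from the hinge; the lid is a flat plate 100 mm wide, 110 mm long and 8 mm thick (when shut its underside is 60 mm above the table)
- narrow_hinge (a point): middle of the lid's hinge line, which runs along the box's y: 55 mm behind the box's origin (its +x), 60 mm above the table; fixed to the box
- glue_stick: bystander, loose: glue stick standing upright, 29 mm across, 92 mm tall, between the two boxes; origin at its underside
- charger: bystander, loose: white plug-in charger, 40 x 44 x 30 mm, lying between the boxes towards the robot; origin at its underside
- screwdriver: bystander, loose: screwdriver, 200 mm long, 26 mm thick handle, lying left of the boxes; origin under its middle
- brick: bystander, loose: toy building brick, 64 x 32 x 28 mm, front left of the boxes; origin at its underside
- scraper: bystander, loose: print scraper (spatula), 240 mm long, lying right of the boxes; origin under its middle

How it is judged:
By the outcome, as a careful person would: the job done as asked, in the order asked, and still so for the second after the job is handed in, with the robot touching nothing.
It also fails if it takes over 38 s, if anything falls off the work surface, if the arm or the gripper's body presses on something with over 40 N, if the wrist force passes 120 N, or if a joint passes its speed limit or range.

### The arm

A 7-joint arm with a two-finger parallel gripper is mounted at the origin on the work surface. World frame = base frame: x ahead of the robot, y to its left, z up, the work surface at z = 0. Lengths are in mm, angles in rad, forces in N, time in s.
With the tool pointing down it reaches from about 400 to 875 mm from the base axis. Payload 4.4 kg.
Tool frame: the origin (TCP) lies midway between the tips of the shut fingers; the grasp point (between the pads) lies 19 mm behind it; z points along the fingers, y is the line along which they close (so a half turn about z gives the same grasp; the last joint's range is limited). The gripper opens to 85 mm and grips with 20 to 120 N. Pads are 22 mm wide; open, the fingers measure 114 mm over their backs; the gripper's body (76 mm by 85 mm) begins 54 mm behind the grasp point. The pads swing forward as they close: fully open they stand 13 mm farther back than shut.
Start: joints at [-1.265, 0.628, 0.038, 1.517, -0.027, 0.996, -0.02], TCP at [236.118, 605.612, 231.313] pointing down, gripper open.
Joint ranges: [-3.06, 3.06], [-0.37, 2.12], [-1.25, 1.32], [0.18, 2.47], [-1.1, 4.24], [0.23, 1.98], [-2.94, 2.94]. Speed limits (rad/s): [2.57, 2.57, 3.14, 3.14, 3.14, 3.14, 3.14].

### API

Orientations are given as [roll, pitch, yaw] about the fixed x, y, z axes, in that order (R = Rz(yaw) Ry(pitch) Rx(roll)).
In Python, from cell import telemetry, eyes, ctrl, finder gives the robot as it stands.
- The arm moves only by the tool move_arm, never from a script. Its argument "steps" is a list of rows, each a list of 7 numbers: the turn, a rotation vector about the world's x, y, z in degrees, then the shift along the world's x, y, z in m, then the finger opening in m, from 0 to 0.0854. A call has 1 to 5 rows; each row shifts and turns the commanded pose from where the row before left it; what a row does not reach is not made up. A row lasts 1/10 s, in which the tool goes at most 50 mm and 8.59 degrees, less where a joint would pass 70% of its speed; a pose out of reach is approached as far as the arm can. A call with a gripper value outside its range is refused whole. The fingers move at their own pace and stop on an object; the grip force is fixed at half the most. Time passes only in rows, so rows that do not move let the fingers close. It gives the time, the measured TCP pose, the force, the opening and the grip force at its end, in the units of the state.
- telemetry.read_state(): the state, without advancing time (a new reading comes with each control period).
- eyes.get_image(name): name is "side" or "top"; returns (picture, depth): 420x560x3 uint8, blue, green, red; 420x560 float32, mm along the optical axis (not along the pixel's ray), 0 where there is no reading.
- eyes.calibration(name): a dict with "fx", "fy", "cx", "cy" (pixels), "distortion" ([k1, k2, p1, p2, k3] as OpenCV has them; the pictures are not rectified), "position" and "attitude" of the camera in the world. Camera axes: x right, y down, z forward; pixel columns grow to the right and rows downward; lengths in mm; the calibration is good to about 2 mm. A picture is of the moment at which its call begins. calibration takes no time and is no camera call.
- ctrl.finish_job(): hands the job in; it is judged then, once.
Trained networks look in the newest picture that a camera, given by its name, has taken for a name from the list of things; names that differ only in an ending like _2 or _b are one class to them, and where a whole thing is asked for, a point or a joint stands for the part that bears it (a point fixed in the world has none). Each returns a list of dicts, best first, with "confidence" (0 to 1); they miss things now and then, are a little off and sometimes report something else, mostly with a low value. They report only what shows in the picture. A call takes as long as a camera call.
- finder.boxes_of(camera, name): "location" ([x, y, z] in mm, in the coordinates of the camera as it stood for that picture, good to about 4 mm: the middle of the surface that is visible of it).
- finder.cut_out(camera, name): "mask" (420x560 bool, what is visible of it).
- finder.pinpoint(camera, name): "location" ([x, y, z] in mm, in the coordinates of the camera as it stood for that picture, good to about 4 mm: a listed point, or the origin of a listed thing).
The state is a dict: "clock": time; "qpos": joint angles; "qd": joint speeds; "tau": joint torques, N m; "eef_pos": TCP position; "tool_rot": TCP orientation; "force": force on the tool from outside, world axes, zero at the start; "torque": the same for the moment, N m; "width": finger opening in mm; "gripper_force": force on a finger pad.
Only numpy, scipy, OpenCV 4.12 (cv2) and the standard library are available. Lean on these libraries where they do the work, as an engineer would, in place of code of your own. Each camera call takes 0.05 s, during which the arm holds its last target. There are 200 camera calls.

## Working session

There is one attempt and no reset: what is moved stays moved. The work goes in short steps, Python scripts to look and compute and a tool call to move; the robot and the scene stay as the last step left them, time stands still between calls to the robot, and variables do not carry over. Pictures are saved under pics/ and viewed, at most 10 in all, crops included, and the job is handed in when it is done.

Besides the shell and the picture viewer there is one more tool, called after "Request:" by a JSON object that holds its "op" and its "data". move_arm: Moves the arm, as the interface text tells. Its arguments: {"type":"object","properties":{"steps":{"type":"array"}},"required":["steps"]}

```bash
mkdir -p pics; cat > h.py <<'E'
import numpy as np, cv2
from scipy.spatial.transform import Rotation as R
from cell import telemetry, eyes, ctrl, finder
def T(cam):
    c=eyes.calibration(cam); a=np.array(c["attitude"],float)
    M=a if a.shape==(3,3) else R.from_euler('xyz',a).as_matrix()
    return M,np.array(c["position"],float)
def world(cam,p):
    M,t=T(cam); return M@np.array(p)+t
E
python3 - <<'E'
from h import *
print(telemetry.read_state()); 
for c in("side","top"):
    print(c,eyes.calibration(c)); im,d=eyes.get_image(c); cv2.imwrite(f"pics/{c}0.png",im)
    for n in("wide_pad","wide_hinge","wide_box","narrow_pad","narrow_hinge","wide_edge","glue_stick","charger","brick","screwdriver","scraper"):
        print(c,n,[(world(c,q["location"]).round(0).tolist(),round(q["confidence"],2)) for q in finder.pinpoint(c,n)[:2]])
E
```

```text
{'clock': 0.0, 'qpos': array([-1.2647841 ,  0.62937654,  0.03843505,  1.51837316, -0.02704689,
        0.99629393, -0.01999891]), 'qd': array([ 0.00084913,  0.00134308,  0.00035468,  0.00027165, -0.00074091,
       -0.00115265,  0.00117807]), 'tau': array([ 4.38646466e-04, -5.63431621e+01,  1.22656748e+00, -1.93458509e+01,
        1.09482018e-02,  1.01734136e-02, -4.72667708e-06]), 'eef_pos': array([235.87563737, 605.01544553, 230.36759388]), 'tool_rot': array([-3.13965886e+00, -1.61198339e-05,  2.76976146e+00]), 'force': array([0.21824531, 0.58026452, 0.04210915]), 'torque': array([0.00799572, 0.00288653, 0.01854914]), 'gripper_force': 0.0, 'width': 85.67376291373239}
side {'fx': 444.2712198164964, 'fy': 444.2712198164964, 'cx': 286.07709212840166, 'cy': 205.59065781537893, 'distortion': array([-0.01970382,  0.        ,  0.        ,  0.        ,  0.        ]), 'position': array([472.76420428, 722.81763157, 898.69859576]), 'attitude': array([-2.39824024,  0.01491695, -3.05931522])}
side wide_pad []
side wide_hinge [([573.0, -169.0, 55.0], 0.73)]
side wide_box [([521.0, -182.0, 2.0], 
[... 575 characters left out ...]
array([ 445.09673848,  -29.07043723, 1255.84299609]), 'attitude': array([-3.04913575,  0.01049017, -1.56219785])}
top wide_pad [([445.0, -197.0, 52.0], 0.64), ([526.0, -181.0, 2.0], 0.52)]
top wide_hinge [([578.0, -171.0, 61.0], 0.69)]
top wide_box [([521.0, -183.0, 1.0], 0.84)]
top narrow_pad [([432.0, 224.0, 51.0], 0.49)]
top narrow_hinge [([564.0, 217.0, 56.0], 0.89), ([446.0, -198.0, 51.0], 0.57)]
top wide_edge [([470.0, -189.0, 64.0], 0.72), ([447.0, -194.0, 50.0], 0.44)]
top glue_stick [([609.0, -15.0, -1.0], 0.41)]
top charger [([435.0, -10.0, -3.0], 0.8)]
top brick [([431.0, 421.0, -4.0], 0.64)]
top screwdriver [([667.0, 426.0, -2.0], 0.9)]
top scraper [([503.0, -456.0, -1.0], 0.78)]
```

View pics/top0.png

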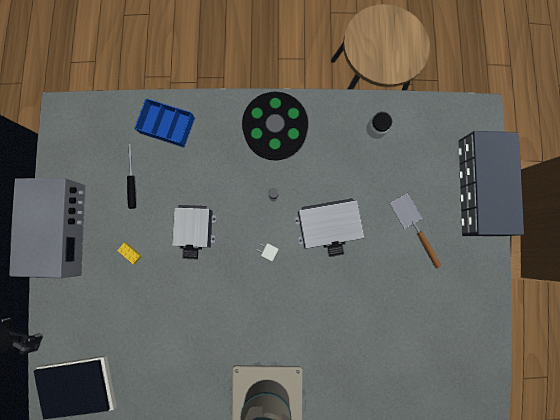

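```bash
python3 - <<'E'
from h import *
print(telemetry.read_state()["clock"])
im=cv2.imread("pics/top0.png")
# wide box yaw from candidates
H=np.array([575.5,-170]);E=np.array([468,-190.5]);P=np.array([445,-197])
d=H-P;print(np.degrees(np.arctan2(d[1],d[0])))
d=H-E;print(np.degrees(np.arctan2(d[1],d[0])))
def px(p):
    M,t=T("top");c=eyes.calibration("top");K=np.array([[c["fx"],0,c["cx"]],[0,c["fy"],c["cy"]],[0,0,1]])
    v=M.T@(np.array(p)-t);return cv2.projectPoints(v.reshape(1,3),np.zeros(3),np.zeros(3),K,c["distortion"])[0].ravel().round(1)
print(px([445,-197,52]),px([576,-170,60]))
E
```

```text
1.2
11.689369175439193
10.79654317182435
[336.1 250.7] [327.  204.9]
```

The top view shows the wide box at about (332,223) with its tab at (336,251), and the narrow box at (192,228). The charger is at (268,252) and the glue stick at (273,194). I'll refine the lid from depth, then move.

```bash
cat >> h.py <<'E'
def cloud(cam):
    im,d=eyes.get_image(cam);c=eyes.calibration(cam);M,t=T(cam)
    K=np.array([[c["fx"],0,c["cx"]],[0,c["fy"],c["cy"]],[0,0,1]])
    v,u=np.nonzero(d>0);n=cv2.undistortPoints(np.c_[u,v].astype(np.float32).reshape(-1,1,2),K,c["distortion"]).reshape(-1,2)
    z=d[v,u];return im,np.c_[n*z[:,None],z]@M.T+t
E
python3 - <<'E'
from h import *
im,P=cloud("top")
for y0,y1 in((-320,-70),(130,310)):
    m=(P[:,0]>380)&(P[:,0]<660)&(P[:,1]>y0)&(P[:,1]<y1)&(P[:,2]>60)&(P[:,2]<80)
    Q=P[m];print(len(Q),np.median(Q[:,2]),cv2.minAreaRect(Q[:,:2].astype(np.float32)))
E
```

```text
2408 67.36327380684997 ((522.3486328125, -180.62599182128906), (123.50907897949219, 168.49671936035156), 10.84962272644043)
1443 67.56311096532409 ((510.3194580078125, 222.18214416503906), (103.1491928100586, 124.09288787841797), 88.22605895996094)
```

Request:
{"op": "move_arm", "data": {"steps": [[0,0,-8.2,0.03,-0.035,0,0],[0,0,-8.2,0.03,-0.035,0,0],[0,0,-8.2,0.025,-0.04,0,0],[0,0,-8.2,0.02,-0.042,0,0],[0,0,-8.2,0.02,-0.042,0,0]]}}

```text
clock: 1.75
eef_pos: [362.0, 409.9, 231.5]
tool_rot: [3.141, -0.0, 2.048]
force: [0.6, -0.2, -0.7]
width: 12.4
gripper_force: 0.0
```

Request:
{"op": "move_arm", "data": {"steps": [[0,0,-8.2,0.015,-0.047,0,0],[0,0,-8.2,0.015,-0.047,0,0],[0,0,-8.2,0.015,-0.047,0,0],[0,0,-8.2,0.015,-0.047,0,0],[0,0,-8.2,0.015,-0.047,0,0]]}}

```text
clock: 2.25
eef_pos: [436.6, 174.9, 231.7]
tool_rot: [3.141, -0.001, 1.333]
force: [0.5, 0.8, -0.1]
width: -0.0
gripper_force: 0.0
```

Request:
{"op": "move_arm", "data": {"steps": [[0,0,-8.2,0,-0.047,0,0],[0,0,-8.2,0,-0.047,0,0],[0,0,-8.2,0,-0.047,0,0],[0,0,-8.2,0,-0.047,0,0],[0,0,-8.2,0,-0.047,0,0]]}}

```text
clock: 2.75
eef_pos: [436.1, -60.0, 231.7]
tool_rot: [3.141, -0.001, 0.618]
force: [1.2, 0.9, -1.0]
width: 0.2
gripper_force: 0.0
```

Request:
{"op": "move_arm", "data": {"steps": [[0,0,-8.2,0,-0.047,0,0],[0,0,-8.2,0,-0.047,-0.03,0],[0,0,-8.0,0,-0.045,-0.04,0],[0,0,0,0,0,-0.03,0],[0,0,0,0,0,0,0]]}}

```text
clock: 3.25
eef_pos: [433.7, -184.8, 138.6]
tool_rot: [-3.138, 0.006, 0.195]
force: [-1.1, 1.6, -0.2]
width: -0.1
gripper_force: 0.0
```

```bash
python3 - <<'E'
from h import *
s=telemetry.read_state();print(s["clock"],s["qpos"].round(2),s["eef_pos"].round(1),s["tool_rot"].round(3),s["force"].round(1))
im,P=cloud("top");a=im[170:310,250:420]
im2,_=eyes.get_image("side")
for c in("top","side"):
  for n in ("wide_pad","wide_box"): print(c,n,[(world(c,q["location"]).round(0).tolist(),round(q["confidence"],2)) for q in finder.pinpoint(c,n)[:2]])
cv2.imwrite("pics/a.png",np.hstack([cv2.resize(a,(400,330)),cv2.resize(im2[90:310,80:350],(400,330))]))
E
```

```text
3.25 [-0.08  0.61  0.64  2.1  -0.62  0.63 -0.39] [ 433.7 -184.8  138.6] [-3.138  0.006  0.195] [-1.1  1.6 -0.2]
top wide_pad [([443.0, -198.0, 51.0], 0.53), ([437.0, -7.0, -3.0], 0.44)]
top wide_box [([526.0, -183.0, 2.0], 0.76)]
side wide_pad [([444.0, -196.0, 51.0], 0.48), ([426.0, 415.0, 0.0], 0.25)]
side wide_box [([522.0, -182.0, -3.0], 0.6), ([426.0, 418.0, -1.0], 0.41)]
```

View pics/a.png

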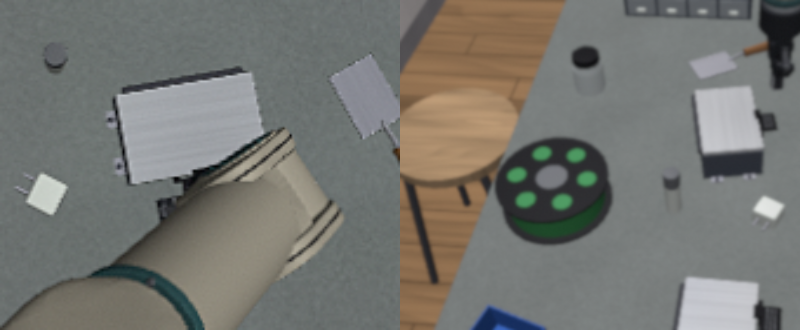

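The tool is above and in front of the tab; in the left crop the arm hides the tab at about (180,195). I'll correct and descend to just above it.

Request:
{"op": "move_arm", "data": {"steps": [[0,0,0,0.003,-0.007,-0.02,0],[0,0,0,0.003,-0.007,-0.02,0],[0,0,0,0,0,-0.02,0],[0,0,0,0,0,-0.01,0],[0,0,0,0,0,0,0]]}}

```text
clock: 4.05
eef_pos: [442.0, -198.2, 70.9]
tool_rot: [-3.141, 0.001, 0.198]
force: [0.2, 0.2, -0.4]
width: 0.2
gripper_force: 0.0
```

```bash
python3 - <<'E'
from h import *
s=telemetry.read_state();print(s["clock"],s["qpos"].round(2),s["eef_pos"].round(1),s["tool_rot"].round(3),s["force"].round(1))
im2,_=eyes.get_image("side")
cv2.imwrite("pics/b.png",cv2.resize(im2[90:190,260:400],(784,560),interpolation=cv2.INTER_CUBIC))
E
```

```text
4.05 [ 0.04  0.72  0.49  2.11 -0.74  0.48 -0.27] [ 442.  -198.2   70.9] [-3.141e+00  1.000e-03  1.980e-01] [ 0.2  0.2 -0.4]
```

View pics/b.png

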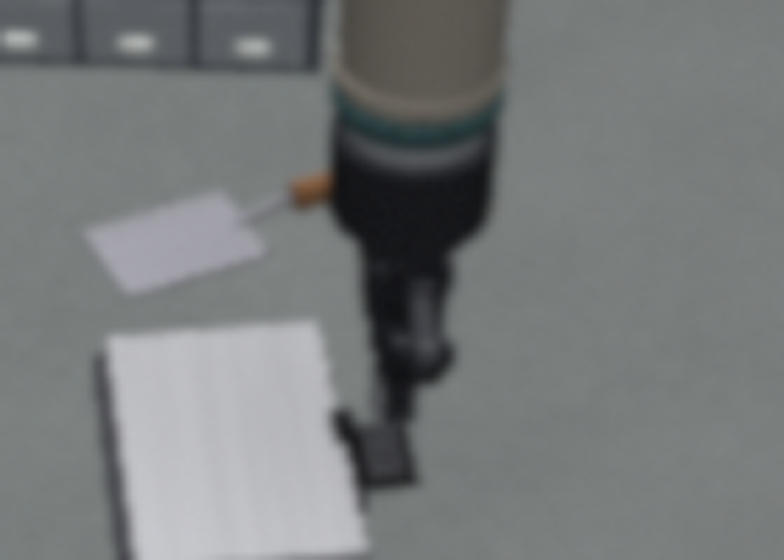

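The closed fingertips at (398,415) are centred over the pad at (385,455), clear of the hook at (345,425). Pressing now.

Request:
{"op": "move_arm", "data": {"steps": [[0,0,0,0,0,-0.012,0],[0,0,0,0,0,-0.006,0],[0,0,0,0,0,-0.002,0],[0,0,0,0,0,-0.001,0],[0,0,0,0,0,0,0]]}}

```text
clock: 4.6
eef_pos: [441.8, -198.8, 50.3]
tool_rot: [-3.141, 0.0, 0.197]
force: [-1.1, 0.3, 2.0]
width: 0.3
gripper_force: 1.5
```

Request:
{"op": "move_arm", "data": {"steps": [[0,0,0,0,0,-0.001,0],[0,0,0,0,0,-0.001,0],[0,0,0,0,0,0,0]]}}

```text
clock: 4.9
eef_pos: [441.4, -198.8, 48.3]
tool_rot: [-3.141, 0.001, 0.197]
force: [-2.5, 0.1, 4.8]
width: 0.3
gripper_force: 3.0
```

```bash
cat >> h.py <<'E'
def lid(cam,tag=None):
    im,P=cloud(cam);d=P[:,:2]-[522,-182.5];c,s=np.cos(.192),np.sin(.192)
    x=d[:,0]*c+d[:,1]*s;y=-d[:,0]*s+d[:,1]*c
    m=(abs(y)>45)&(abs(y)<80)&(x>-75)&(x<110)&(P[:,2]>50)&(P[:,2]<190)
    for lo in range(-70,110,20):
        k=m&(x>=lo)&(x<lo+20)
        if k.sum()>5: print(cam,lo,k.sum(),P[k,2].min().round(0),np.median(P[k,2]).round(0),P[k,2].max().round(0))
    return im
E
python3 - <<'E'
from h import *
s=telemetry.read_state();print(s["clock"],s["eef_pos"].round(1),s["force"].round(1))
lid("side")
E
```

```text
4.9 [ 441.4 -198.8   48.3] [-2.5  0.1  4.8]
side -70 40 50.0 90.0 93.0
side -50 124 84.0 88.0 93.0
side -30 128 78.0 83.0 89.0
side -10 130 74.0 79.0 86.0
side 10 133 69.0 75.0 81.0
side 30 127 65.0 70.0 75.0
side 50 62 56.0 64.0 71.0
```

The lid has let go and is rising (about 0.22 rad). I'll back off up and towards the robot.

Request:
{"op": "move_arm", "data": {"steps": [[0,0,0,-0.01,-0.002,0.01,0],[0,0,0,-0.025,-0.005,0.02,0],[0,0,0,-0.01,0,0.03,0],[0,0,0,0,0,0.03,0],[0,0,0,0,0,0,0]]}}

```text
clock: 5.45
eef_pos: [398.1, -207.6, 141.4]
tool_rot: [3.138, -0.005, 0.196]
force: [0.8, -0.4, 0.4]
width: -0.1
gripper_force: 0.0
```

Request:
{"op": "move_arm", "data": {"steps": [[0,0,0,0,0,0,0],[0,0,0,0,0,0,0],[0,0,0,0,0,0,0],[0,0,0,0,0,0,0],[0,0,0,0,0,0,0]]}}

```text
clock: 5.95
eef_pos: [396.8, -205.9, 137.7]
tool_rot: [-3.141, 0.001, 0.197]
force: [-0.0, -0.2, -0.3]
width: -0.3
gripper_force: 0.0
```

Request:
{"op": "move_arm", "data": {"steps": [[0,0,0,0,0,0,0],[0,0,0,0,0,0,0],[0,0,0,0,0,0,0],[0,0,0,0,0,0,0],[0,0,0,0,0,0,0]]}}

```text
clock: 6.45
eef_pos: [397.1, -205.9, 138.2]
tool_rot: [3.142, -0.0, 0.197]
force: [0.1, -0.0, -0.4]
width: -0.0
gripper_force: 0.0
```

```bash
python3 - <<'E'
from h import *
s=telemetry.read_state();print(s["clock"],s["eef_pos"].round(1),s["force"].round(1),s["qpos"].round(2))
im2=lid("side");lid("top")
cv2.imwrite("pics/c.png",cv2.resize(im2[60:200,240:410],(680,560),interpolation=cv2.INTER_CUBIC))
E
```

```text
6.45 [ 397.1 -205.9  138.2] [ 0.1 -0.  -0.4] [-0.01  0.58  0.62  2.17 -0.63  0.57 -0.3 ]
side -70 39 50.0 59.0 65.0
side -50 11 51.0 55.0 63.0
side -30 68 140.0 145.0 149.0
side -10 154 117.0 130.0 144.0
side 10 148 94.0 107.0 120.0
side 30 138 71.0 85.0 98.0
side 50 64 56.0 68.0 77.0
top -70 36 52.0 59.0 65.0
top -50 10 53.0 58.0 63.0
top -30 75 52.0 144.0 149.0
top -10 184 119.0 134.0 148.0
top 10 169 96.0 111.0 125.0
top 30 168 73.0 87.0 103.0
top 50 90 59.0 71.0 80.0
```

View pics/c.png

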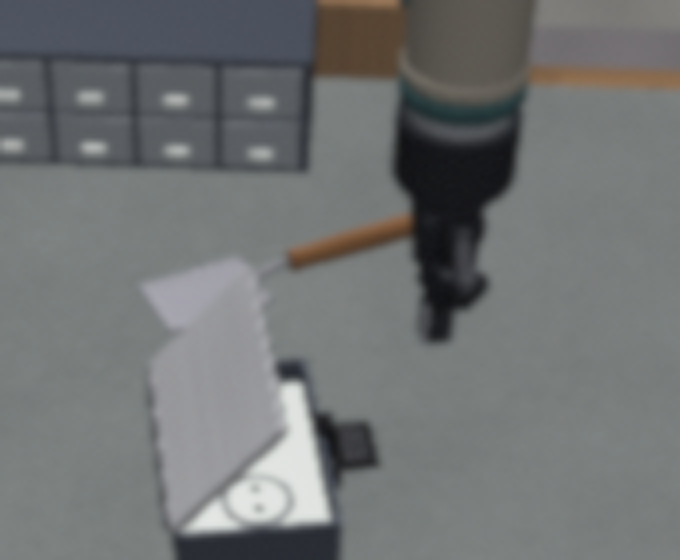

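The lid stands at about 0.85 rad, with its free edge at about (265,340) in the crop, and the sockets are in view. The tab has sprung back. Next I'll push the lid from the front.

Request:
{"op": "move_arm", "data": {"steps": [[0,0,0,0.039,0.0075,-0.006,0],[0,0,0,0.039,0.0075,0,0],[0,0,0,0.0147,0.0028,0,0],[0,0,0,0.0147,0.0028,0,0],[0,0,0,0.0147,0.0028,0,0]]}}

```text
clock: 7.05
eef_pos: [519.2, -182.4, 132.0]
tool_rot: [-3.141, 0.001, 0.197]
force: [-1.8, -0.2, 0.6]
width: 0.2
gripper_force: 0.6
```

Request:
{"op": "move_arm", "data": {"steps": [[0,0,0,0.0147,0.0028,0.002,0],[0,0,0,0.0147,0.0028,0.002,0],[0,0,0,0.0147,0.0028,0.002,0],[0,0,0,0.0147,0.0028,0.002,0],[0,0,0,0.0,0.0,0,0]]}}

```text
clock: 7.55
eef_pos: [579.9, -170.5, 140.1]
tool_rot: [3.141, -0.002, 0.2]
force: [0.1, 1.1, 0.3]
width: 0.2
gripper_force: 0.0
```

```bash
python3 - <<'E'
from h import *
s=telemetry.read_state();print(s["clock"],s["eef_pos"].round(1),s["force"].round(1),s["qpos"].round(2))
lid("side")
E
```

```text
7.55 [ 579.9 -170.5  140.1] [0.1 1.1 0.3] [-0.15  0.77  0.66  1.75 -0.61  0.84 -0.57]
side -70 41 51.0 59.0 62.0
side -50 17 51.0 57.0 62.0
side -30 18 50.0 56.0 61.0
side -10 18 50.0 57.0 61.0
side 10 16 50.0 54.0 59.0
side 30 25 53.0 58.0 65.0
side 50 83 51.0 90.0 132.0
side 70 102 129.0 162.0 168.0
```

No contact force now, and the lid has gone past upright. I'll retreat and check.

Request:
{"op": "move_arm", "data": {"steps": [[0,0,0,-0.03,-0.006,0,0],[0,0,0,-0.045,-0.009,0,0],[0,0,0,-0.045,-0.009,0.01,0],[0,0,0,-0.045,-0.009,0.03,0],[0,0,0,0,0,0.02,0]]}}

```text
clock: 8.1
eef_pos: [409.1, -204.3, 198.1]
tool_rot: [-3.138, 0.004, 0.189]
force: [1.2, -0.1, 0.2]
width: -0.3
gripper_force: 0.0
```

Request:
{"op": "move_arm", "data": {"steps": [[0,0,0,0,0,0,0],[0,0,0,0,0,0,0],[0,0,0,0,0,0,0],[0,0,0,0,0,0,0],[0,0,0,0,0,0,0]]}}

```text
clock: 8.6
eef_pos: [416.8, -203.3, 196.8]
tool_rot: [-3.141, 0.001, 0.198]
force: [-0.0, 0.2, 0.0]
width: -0.1
gripper_force: 0.0
```

```bash
python3 - <<'E'
from h import *
s=telemetry.read_state();print(s["clock"],s["eef_pos"].round(1),s["force"].round(1))
im2=lid("side")
im,_=eyes.get_image("top")
for n in("glue_stick","charger","brick","screwdriver","scraper"):
    print(n,[(world("top",q["location"]).round(0).tolist()) for q in finder.pinpoint("top",n)[:1]])
cv2.imwrite("pics/d.png",np.hstack([cv2.resize(im[130:310,100:450],(400,206)),cv2.resize(im2[40:340,200:600],(400,206))]))
E
```

```text
8.6 [ 416.8 -203.3  196.8] [-0.   0.2  0. ]
side -70 38 50.0 59.0 63.0
side -50 20 51.0 56.0 63.0
side -30 19 50.0 56.0 62.0
side -10 16 51.0 56.0 62.0
side 10 15 51.0 56.0 64.0
side 30 27 50.0 59.0 64.0
side 50 111 56.0 82.0 108.0
side 70 117 106.0 133.0 160.0
side 90 57 154.0 160.0 163.0
glue_stick [[611.0, -16.0, -0.0]]
charger [[436.0, -9.0, -4.0]]
brick [[433.0, 418.0, -6.0]]
screwdriver [[669.0, 426.0, 1.0]]
scraper [[501.0, -454.0, 0.0]]
```

View pics/d.png

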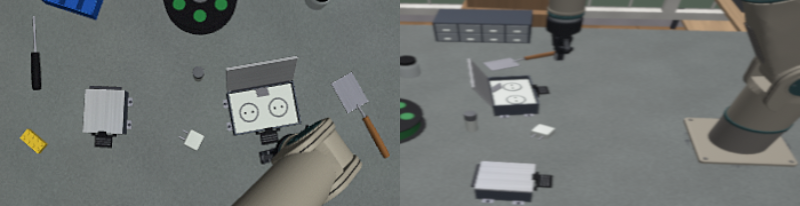

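The wide lid leans back at its stop: its edge is at about x +95 mm in the box frame and z 160 mm, which matches 1.95 rad. The narrow box at (105,110) is shut, and the loose things have not moved.

```bash
python3 -c "
from cell import ctrl; print(ctrl.finish_job())"
```

```text
the job is handed in; nothing more can be done
None
```

The wide box is open: I pressed its tab, the lid sprang up by itself, and I pushed it back until it rested against its stop. The narrow box stayed shut, the loose things did not move, and the job was handed in at about 9 s.

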